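# Scrub out a paint-water jar with the bottle brush

## Task

Take the thick bottle brush off the drying rack and scrub out the open, empty jar where it stands in the carrier: with the bristles pressed lightly against the glass, give the far side of its inside wall two full strokes, each from the floor up to just below the rim, then two more on the near side. Then hang the brush back upright, well into a slot of the rack, and let go. Keep the jar standing in its pocket, do not ram it, and do not knock the other jars or the slim brush out of place.

Things in the scene. Friction and masses are not known exactly. Their poses are not given: they have to be found in the camera images.
- jar: The jar to scrub: the only open, empty one of the four glass jars in the carrier. Straight walls, outside diameter 76 mm, inside 68 mm, 110 mm tall, floor 6 mm thick. Loose, about 0.34 kg, standing in its pocket with 2 mm play all round. Origin: centre of its underside; z up; x parallel to the carrier's x: +x is its far side, -x its near side.
- jar_floor (a point): Centre of the inner floor of the jar to scrub (6 mm above its underside).
- jar_rim (a point): Centre of the mouth of the jar to scrub, at rim height (110 mm above its underside).
- brush: Thick bottle brush, 235 mm, about 0.12 kg: round wooden handle (26 mm diameter, top at z = 70 mm) on a collar (34 mm diameter, z 0 to 6 mm), below it a 6 mm wire stem and a pear-shaped tuft of white bristles from z = -88 (20 mm across) to the rounded tip at z = -165 mm (40 mm across at z = -145). Starts hanging upright in a rack slot. Origin: centre of the collar's underside; z up the handle.
- brush_grip (a point): Grip point on the thick brush's handle axis, 38 mm above the collar's underside (32 mm below the handle's top).
- brush_tip (a point): Lowest point of the thick brush's bristles, on their axis, 165 mm below the collar's underside; it bends aside with the wire.
- brush_head: The thick brush's wire stem and bristles. The wire is springy: under the collar it bends to any side like a spring of 1.6 N m/rad (0.6 N for 10 mm at the tip), so the bristles can be pressed on a wall; endways it is stiff. Origin: at the bend, the centre of the collar's underside; z up the stem.
- slim_brush: Bystander: the slim spout brush hanging in another slot of the same rack; as long as the thick one, but with a handle of only 16 mm diameter, a 25 mm collar and bristles of 18 mm. Origin: centre of the collar's underside.
- rack: Fixed drying rack: shelf x -40 to 50, y -125 to 125 mm, top z = 180 mm, 10 mm thick, on two end panels at y = +-120 mm. Three slots 12 mm wide at y = -80, 0, 80 mm run from its front edge (x = -40) to x = 7 mm. Brushes hang by the collar, stem at x near 0; bristles pass only through the open front (-x). One slot is empty. Origin on the table; x away from the robot within 0.35 rad, z up.
- carrier: Fixed plywood jar carrier, 184 x 184 mm, 75 mm high, with 2 x 2 square pockets of 80 mm centred at x, y = +-44 mm; pocket floors 8 mm above the table. Low wire handles on its +x and -x ends stick out 19 mm, 50 mm up. Origin: centre of its underside; x points away from the robot within 0.35 rad, z up.
- brush_jar: Bystander: a jar of the same size (76 x 110 mm) holding upright paint brushes, whose tops reach 190 mm above its underside and stay within 27 mm of its axis. Origin: centre of its underside.
- pencil_jar: Bystander: a jar of the same size holding pencils, whose tops reach 180 mm above its underside and stay within 27 mm of its axis. Origin: centre of its underside.
- lidded_jar: Bystander: a jar of the same size closed by a flat metal lid, 114 mm tall. Origin: centre of its underside.
Things that resemble listed ones, but are neither listed nor needed, are in the scene too. Leave any green or turquoise look-alike of the brush alone.

How it is judged:
By the outcome, as a careful person would: the job done as asked, in the order asked, and still so for the second after the job is handed in, with the robot touching nothing.
It also fails if it takes over 67 s, if anything falls off the work surface, if the arm or the gripper's body presses on something with over 40 N, if the wrist force passes 120 N, or if a joint passes its speed limit or range.

## Robot

A 6-joint arm with a two-finger parallel gripper is mounted at the origin on the work surface. World frame = base frame: x ahead of the robot, y to its left, z up, the work surface at z = 0. Lengths are in m, angles in rad, forces in N, time in s.
With the tool pointing down it reaches from about 0.275 to 0.75 m from the base axis. Payload 10.2 kg.
Tool frame: the origin (TCP) lies between the finger pads; the fingertips stand 11 mm ahead of it and the grasp point (between the pads) lies 8 mm behind it (robot.nose_length is the distance from the TCP to the fingertips, in m); z points along the fingers, y is the line along which they close (so a half turn about z gives the same grasp; the last joint's range is limited). The gripper opens to 88 mm and grips with 3 to 60 N. Pads are 18 mm wide; open, the fingers measure 123 mm over their backs; the gripper's body (75 mm by 187 mm) begins 45 mm behind the grasp point.
Start: joints at [-1.346, 0.313, 1.498, -0, 1.331, -0.223], TCP at [0.227, -0.473, 0.223] pointing down, gripper open.
Joint ranges: [-2.94, 2.94], [-0.97, 2.17], [0.19, 2.56], [-1.23, 4.37], [0.02, 3.11], [-2.88, 2.88]. Speed limits (rad/s): [2.39, 2.39, 3.01, 3.14, 3.14, 3.14].

## Interface

Orientations are given as a rotation vector (axis times angle).
In Python, from station import robot, cams, spotter gives the robot as it stands. The module is installed in compiled form; this text tells all that it offers.
- The arm moves only by the shell command python3 -m jog 'ROWS' [OPENING]. ROWS is JSON, a list of rows, each a list of 2 entries, a list of its own where there are three numbers: the shift along the tool's x, y, z in cm, then the turn, a rotation vector about the tool's x, y, z in degrees. In form: [[[x, y, z], [rx, ry, rz]], ...]. A call has 1 to 8 rows; each row is the pose to reach, as a shift and turn from the pose commanded when the call began, along the tool's axes at that moment; what a row does not reach only later rows make up. A row lasts 1/10 s, in which the tool goes at most 50 mm and 8.59 degrees, less where a joint would pass 70% of its speed; a pose out of reach is approached as far as the arm can. A call with a gripper value outside its range is refused whole. OPENING is the closure, from -1 (fully open) to 1 (shut), set as the call begins (- or left out, the last holds). The fingers move at their own pace and stop on an object; the grip force is fixed at half the most. Time passes only in rows, so rows that repeat a pose let the fingers close. It gives the time, the measured TCP pose, the force, the opening and the grip force at its end, in the units of the state.
- robot.read_state(): the state, without advancing time (a new reading comes with each control period).
- cams.grab_frame(name): name is "scene" or "top" or "wrist"; returns (picture, depth): 400x640x3 uint8, blue, green, red; 400x640 float32, m along the optical axis (not along the pixel's ray), 0 where there is no reading.
- cams.camera_model(name): a dict with "K" (3x3 intrinsics, pixels), "extrinsics" (4x4, takes a point from world to camera coordinates); the wrist camera has in their place "tool_from_camera" (4x4, takes a point from camera to tool coordinates, whose origin is the TCP and whose axes are the flange's). Camera axes: x right, y up, looking along -z (the intrinsics and any distortion apply to the point x, -y, -z); pixel columns grow to the right and rows downward; lengths in m; the calibration is good to about 2 mm. The wrist camera is an equidistant fisheye: a pixel r from the principal point sees the ray r / f radians off the axis. A picture is of the moment at which its call begins: read the wrist's pose just before it. camera_model takes no time and is no camera call.
- robot.sign_off(): hands the job in; it is judged then, once.
Trained networks look in the newest picture that a camera, given by its name, has taken for a name from the list of things; names that differ only in an ending like _2 or _b are one class to them, and where a whole thing is asked for, a point or a joint stands for the part that bears it (a point fixed in the world has none). Each returns a list of dicts, best first, with "p" (0 to 1); they miss things now and then, are a little off and sometimes report something else, mostly with a low value. They report only what shows in the picture. A call takes as long as a camera call. They do not tell look-alikes from the thing itself.
- spotter.silhouettes(query, camera): "pixels" (400x640 bool, what is visible of it) and "rect" ([left, top, right, bottom] in pixels, round what is visible of it).
The state is a dict: "clock": time; "joint_pos": joint angles; "joint_velocities": joint speeds; "joint_torque": joint torques, N m; "eef_pos": TCP position; "tcp_rot": TCP orientation; "contact_force": force on the tool from outside, world axes, zero at the start; "ft_torque": the same for the moment, N m; "opening": finger opening in m; "grip_force": force on a finger pad.
Only numpy, scipy, OpenCV 4.12 (cv2) and the standard library are available. Lean on these libraries where they do the work, as an engineer would, in place of code of your own. Each camera call takes 0.05 s, during which the arm holds its last target. There are 200 camera calls.

## Working session

There is one attempt and no reset: what is moved stays moved. The work goes in short steps, Python scripts to look and compute and a shell command to move; the robot and the scene stay as the last step left them, time stands still between calls to the robot, and variables do not carry over. Pictures are saved under pics/ and viewed, at most 10 in all, crops included, and the job is handed in when it is done.

```bash
mkdir -p pics; cat > h.py <<'E'
import numpy as np, cv2
from station import robot, cams, spotter
def world(name, depth, mask=None):
    m=cams.camera_model(name); K=np.array(m["K"]); T=np.linalg.inv(np.array(m["extrinsics"]))
    v,u=np.mgrid[0:400,0:640]; d=depth
    P=np.stack([(u-K[0,2])/K[0,0]*d,-(v-K[1,2])/K[1,1]*d,-d,np.ones_like(d)],-1)
    return (P@T.T)[...,:3]
E
python3 - <<'E'
from h import *
print(robot.read_state())
for n in ("scene","top"):
    p,d=cams.grab_frame(n); cv2.imwrite(f"pics/{n}0.png",p); np.save(f"{n}0.npy",d)
    m=cams.camera_model(n); print(n,m, (d>0).mean())
    for q in ("jar","brush","slim_brush","rack","carrier","brush_jar","pencil_jar","lidded_jar"):
        for r in spotter.silhouettes(q,n)[:4]: 
            k=r["pixels"]&(d>0); W=world(n,d)[k]
            print(q,round(r["p"],2),r["rect"],np.median(W,0).round(3) if len(W) else None)
E
```

```text
{'clock': 0.0, 'joint_pos': array([-1.34640364e+00,  3.13427331e-01,  1.49843021e+00,  1.05635259e-05,
        1.33099561e+00, -2.23410805e-01]), 'joint_velocities': array([ 0.00024973, -0.00089634, -0.00134496,  0.00051585, -0.0004973 ,
       -0.00114345]), 'joint_torque': array([-3.48092362e-04, -4.02211618e+01, -2.52269357e+01,  6.93383161e-02,
        3.52019991e-02, -9.67423466e-05]), 'eef_pos': array([ 0.22724431, -0.47297838,  0.22257527]), 'tcp_rot': array([-3.06194577e+00, -6.97261857e-01, -1.51377237e-05]), 'contact_force': array([-0.48827918, -0.15290947, -0.04277873]), 'ft_torque': array([0.0115651 , 0.01898411, 0.00464579]), 'grip_force': 0.0, 'opening': 0.0883932525854009}
scene {'K': array([[363.07819158,   0.        , 313.81176949],
       [  0.        , 363.07819158, 193.6300524 ],
       [  0.        ,   0.        ,   1.        ]]), 'extrinsics': array([[ 0.74662196,  0.66513031, -0.01254292, -0.36639815],
       [-0.45213104,  0.52117622,  0.72384589,  0.11064242],
       [ 0.48798891, -0.53476819,  0.68984767, -1.28942439],
       [ 0.        ,  0.        ,  0.  
[... 1346 characters left out ...]

brush 0.95 [386.5, 120.7, 417.6, 156.0] [ 0.669 -0.215  0.119]
brush 0.85 [431.2, 114.1, 469.6, 153.1] [ 0.672 -0.326  0.168]
brush 0.78 [402.9, 274.2, 443.6, 292.1] [ 0.353 -0.238  0.168]
brush 0.5 [413.2, 197.0, 437.3, 214.9] [ 0.509 -0.232  0.237]
slim_brush 0.66 [377.5, 184.3, 391.0, 207.2] [ 0.536 -0.16   0.196]
rack 0.88 [354.4, 164.7, 484.3, 250.5] [ 0.507 -0.241  0.177]
carrier 0.7 [162.8, 148.2, 262.6, 246.0] [0.547 0.208 0.063]
brush_jar 0.7 [216.9, 189.6, 254.8, 225.3] [0.531 0.166 0.08 ]
pencil_jar 0.78 [166.7, 164.4, 207.6, 203.3] [0.588 0.277 0.086]
pencil_jar 0.61 [216.5, 190.3, 255.4, 225.0] [0.532 0.166 0.079]
lidded_jar 0.61 [199.2, 151.6, 243.9, 191.9] [0.61  0.188 0.12 ]
```

```bash
python3 - <<'E'
import cv2,numpy as np
a=cv2.imread("pics/scene0.png")[130:390,170:440]; b=cv2.imread("pics/top0.png")[100:300,150:500]
cv2.imwrite("pics/s1.png",cv2.resize(a,None,fx=2.2,fy=2.2,interpolation=cv2.INTER_CUBIC))
cv2.imwrite("pics/t1.png",cv2.resize(b,None,fx=2.25,fy=2.25,interpolation=cv2.INTER_CUBIC))
E
```

```text
(no output)
```

View pics/s1.png

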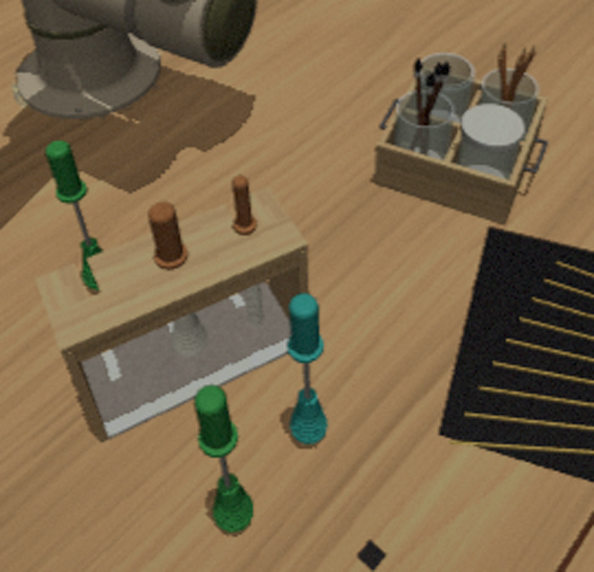

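View pics/t1.png

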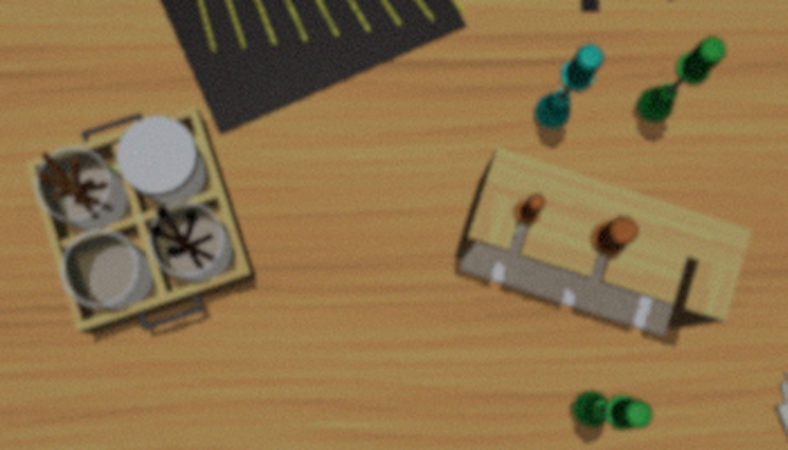

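The scene crop shows the rack with two brown-handled brushes: a thick one at crop (167,235), which is full (246,237), and a slim one at full (280,223). It also shows a turquoise brush at full (309,296) and green ones at full (203,227) and (271,337). In the carrier, the only open empty jar is the robot-side, +y one, at top full (197,221). The others hold brushes (235,207) or pencils (187,183), or have a lid (221,171).

The thick brown brush with white bristles, hanging in the middle slot, fits the description. Green and turquoise are look-alikes, and the other brown one is too slim. I'll measure and confirm in one crop.

```bash
cat > m.py <<'E'
from h import *
def rect_fit(P,wx,wy,n):
    # P: Nx2 points of a top surface; robust rectangle
    lo=cv2.minAreaRect(P.astype(np.float32)); return n,np.round(lo[0],4),np.round(lo[1],4),lo[2]
for n in ("scene","top"):
    d=np.load(f"{n}0.npy"); W=world(n,d); p=cv2.imread(f"pics/{n}0.png"); hsv=cv2.cvtColor(p,cv2.COLOR_BGR2HSV)
    x,y,z=W[...,0],W[...,1],W[...,2]
    # rack shelf top
    m=(abs(z-0.18)<0.008)&(x>.40)&(x<.62)&(y>-.40)&(y<-.08)&(hsv[...,0]<35)&(hsv[...,2]>90)
    m=cv2.morphologyEx(m.astype(np.uint8),cv2.MORPH_OPEN,np.ones((3,3)))
    c,l,s,_=cv2.connectedComponentsWithStats(m); k=l==1+np.argmax(s[1:,4]); print("rack",k.sum(),np.median(z[k]),rect_fit(W[k][:,:2],0,0,n))
    m=(abs(z-0.075)<0.012)&(x>.40)&(x<.75)&(y>.05)&(y<.36)
    m&= (hsv[...,1]>70)
    c,l,s,_=cv2.connectedComponentsWithStats(m.astype(np.uint8)); k=l==1+np.argmax(s[1:,4]); print("car",k.sum(),np.median(z[k]),rect_fit(W[k][:,:2],0,0,n))
    for nm,cx,cy in (("thick",.515,-.238),("slim",.54,-.163)):
        k=(z>.19)&(z<.3)&(np.hypot(x-cx,y-cy)<.035); Q=W[k]
        print(nm,k.sum(),Q.mean(0).round(4),"zmax",np.percentile(Q[:,2],98).round(3), "top:",Q[Q[:,2]>np.percentile(Q[:,2],95)-.006].mean(0).round(4), "xy ext",Q.min(0).round(3),Q.max(0).round(3))
    g=(hsv[...,0]>40)&(hsv[...,0]<95)&(hsv[...,1]>110)&(z>.01)
    c,l,s,_=cv2.connectedComponentsWithStats(g.astype(np.uint8))
    for i in range(1,c):
        if s[i,4]>40: print("green",W[l==i].mean(0).round(3),W[l==i].min(0).round(3),W[l==i].max(0).round(3))
b=cv2.imread("pics/scene0.png")[190:330,185:325]
cv2.imwrite("pics/c1.png",cv2.resize(b,None,fx=4.2,fy=4.2,interpolation=cv2.INTER_CUBIC))
E
python3 m.py
```

```text
rack 3494 0.18076162936935342 ('scene', array([ 0.5179, -0.2398]), array([0.2501, 0.0937]), 70.10247039794922)
car 582 0.07385726937630371 ('scene', array([0.5608, 0.2211]), array([0.1843, 0.1893]), 17.055994033813477)
thick 312 [ 0.5186 -0.2418  0.228 ] zmax 0.252 top: [ 0.5148 -0.2396  0.2494] xy ext [ 0.499 -0.251  0.19 ] [ 0.526 -0.226  0.253]
slim 159 [ 0.5433 -0.166   0.2247] zmax 0.251 top: [ 0.5414 -0.1646  0.2487] xy ext [ 0.535 -0.172  0.19 ] [ 0.548 -0.156  0.253]
green [-1.298 -0.084  0.248] [-1.339 -0.504  0.17 ] [0.953 0.004 0.805]
green [ 0.364 -0.25   0.209] [ 0.345 -0.504  0.167] [ 0.953 -0.23   0.805]
green [ 0.357 -0.254  0.052] [ 0.344 -0.264  0.015] [ 0.364 -0.237  0.08 ]
green [ 0.681 -0.226  0.208] [ 0.662 -0.504  0.167] [ 0.953 -0.206  0.805]
green [ 0.686 -0.336  0.211] [ 0.667 -0.504  0.167] [ 0.953 -0.316  0.805]
green [ 0.682 -0.227  0.05 ] [ 0.664 -0.504  0.014] [ 0.953 -0.206  0.805]
green [ 0.686 -0.337  0.05 ] [ 0.667 -0.504  0.014] [ 0.953 -0.315  0.805]
rack 4469 0.17818790070236457 ('top', array([ 0.518 , -0.2404]), array([0.2516, 0.0914]), 70.14146423339844)
car 715 0.07286661526069627 ('top', array([0.561 , 0.2217]), array([0.1846, 0.1842]), 17.159603118896484)
thick 207 [ 0.5098 -0.2337  0.236 ] zmax 0.252 top: [ 0.5114 -0.2368  0.2482] xy ext [ 0.499 -0.25   0.19 ] [ 0.523 -0.224  0.254]
slim 89 [ 0.537  -0.1601  0.2328] zmax 0.25 top: [ 0.5385 -0.1621  0.2467] xy ext [ 0.531 -0.17   0.192] [ 0.547 -0.154  0.251]
green [ 0.674 -0.326  0.208] [ 0.663 -0.341  0.166] [ 0.692 -0.315  0.237]
green [ 0.665 -0.212  0.225] [ 0.385 -0.229  0.167] [ 0.685 -0.007  1.252]
green [ 0.672 -0.324  0.05 ] [ 0.66  -0.34   0.018] [ 0.691 -0.313  0.09 ]
green [ 0.664 -0.211  0.068] [ 0.385 -0.229  0.017] [ 0.683 -0.007  1.252]
green [ 0.354 -0.237  0.144] [ 0.336 -0.255  0.017] [ 0.385 -0.007  1.252]
```

View pics/c1.png

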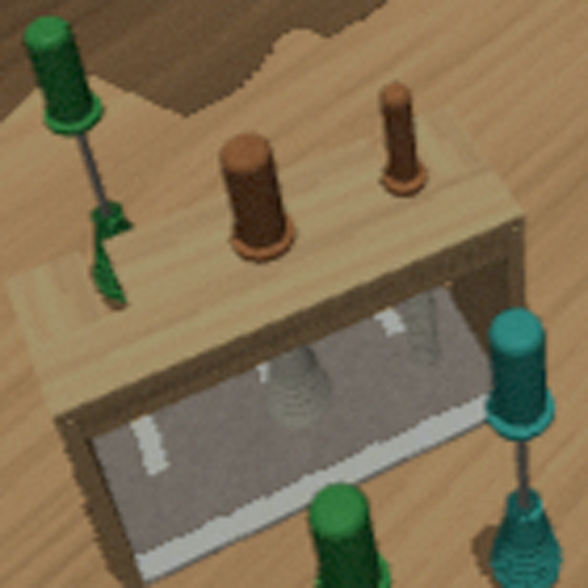

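The crop confirms it: the brown thick brush with white bristles is at crop (257,200), full (246,238), in the middle slot. The slim one is at crop (401,140), and the turquoise and green ones stand outside the rack.

```bash
cat >> h.py <<'E'
from scipy.spatial.transform import Rotation as R
def yawR(deg):  # tool down, tool x at yaw deg
    c,s=np.cos(np.radians(deg)),np.sin(np.radians(deg)); return R.from_matrix(np.array([[c,s,0],[s,-c,0],[0,0,-1.]]))
def to(pos,yaw):
    st=robot.read_state(); T=R.from_rotvec(st["tcp_rot"])
    return (T.inv().apply(np.array(pos)-st["eef_pos"])*100).round(2).tolist(), np.degrees((T.inv()*yawR(yaw)).as_rotvec()).round(1).tolist()
RO=np.array([.5133,-.2384]); rx=np.array([np.cos(np.radians(-19.9)),np.sin(np.radians(-19.9))]); ry=np.array([-rx[1],rx[0]])
CO=np.array([.561,.2214]); cx=np.array([np.cos(np.radians(17.1)),np.sin(np.radians(17.1))]); cy=np.array([-cx[1],cx[0]])
JAR=CO-.044*cx+.044*cy
E
python3 -c "
from h import *
print(JAR,to([*RO,.30],70.1))"
```

```text
[0.50600733 0.25051712] ([35.95, -8.78, -7.69], [0.0, -0.0, -44.4])
```

```bash
python3 -m jog '[[[0,0,-4],[0,0,0]],[[3,0,-8],[0,0,-6]],[[7.5,-1.5,-8],[0,0,-13]],[[12,-3,-8],[0,0,-20]],[[16.5,-4,-8],[0,0,-27]],[[21,-5,-8],[0,0,-34]],[[25.5,-6,-8],[0,0,-40]],[[29.5,-7,-8],[0,0,-44.4]]]' -1; python3 -c "
from h import *
print(to([*RO,.30],70.1))"
```

```text
clock: 1.7
eef_pos: [0.4644, -0.2808, 0.3032]
tcp_rot: [2.568, 1.809, 0.0]
contact_force: [-0.1, -1.1, 0.3]
opening: 0.0881
grip_force: 0.0
([5.64, 3.18, 0.32], [0.0, -0.0, 0.2])
```

```bash
python3 -m jog '[[[3,1.6,0],[0,0,0.2]],[[5.6,3.2,0.3],[0,0,0.2]],[[5.6,3.2,0.3],[0,0,0.2]],[[5.6,3.2,0.3],[0,0,0.2]]]' >/dev/null; python3 - <<'E'
from h import *
print(to([*RO,.21],70.1))
p,d=cams.grab_frame("wrist"); m=cams.camera_model("wrist"); print({k:m[k] for k in m if k in("K","tool_from_camera")})
cv2.imwrite("pics/w1.png",p)
E
```

```text
([0.25, 0.05, 8.99], [-0.0, 0.0, -0.2])
{'K': array([[309.70691629,   0.        , 320.16366395],
       [  0.        , 309.70691629, 199.55397561],
       [  0.        ,   0.        ,   1.        ]]), 'tool_from_camera': array([[ 6.58111878e-04,  9.60989363e-01,  2.76584546e-01,
         7.17496487e-02],
       [ 9.99999783e-01, -6.35918684e-04, -1.69932287e-04,
         1.49870838e-04],
       [ 1.25821600e-05,  2.76584598e-01, -9.60989573e-01,
        -1.61501115e-01],
       [ 0.00000000e+00,  0.00000000e+00,  0.00000000e+00,
         1.00000000e+00]])}
```

View pics/w1.png

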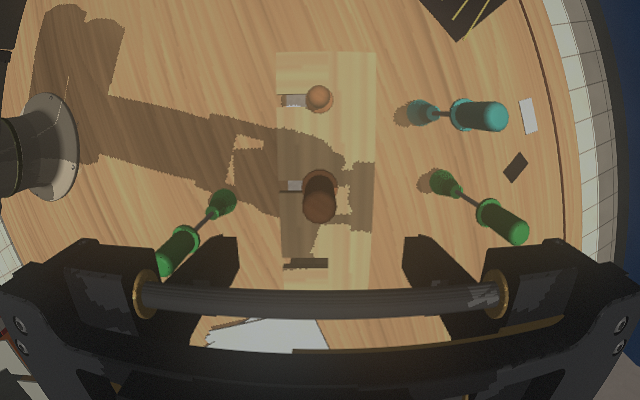

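The wrist view shows the thick handle at (319,200), midway between the open fingers. The slim one at (318,97) and the green ones at (190,235) and (480,205) are all clear. I'll descend and grip.

```bash
python3 -m jog '[[[0.3,0,3],[0,0,-0.2]],[[0.3,0,6],[0,0,-0.2]],[[0.3,0,8],[0,0,-0.2]],[[0.3,0,9],[0,0,-0.2]],[[0.3,0,9],[0,0,-0.2]]]'; python3 -m jog '[[[0,0,0],[0,0,0]],[[0,0,0],[0,0,0]],[[0,0,0],[0,0,0]],[[0,0,0],[0,0,0]],[[0,0,0],[0,0,0]],[[0,0,0],[0,0,0]],[[0,0,0],[0,0,0]],[[0,0,0],[0,0,0]]]' 1
```

```text
clock: 2.65
eef_pos: [0.5124, -0.2384, 0.2096]
tcp_rot: [-2.572, -1.801, 0.001]
contact_force: [0.1, -0.9, 1.0]
opening: 0.0879
grip_force: 0.0
clock: 3.45
eef_pos: [0.5131, -0.2378, 0.2101]
tcp_rot: [-2.572, -1.803, 0.0]
contact_force: [-1.3, 1.4, 0.6]
opening: 0.0262
grip_force: 0.7
```

```bash
python3 -m jog '[[[0,0,0],[0,0,0]],[[0,0,0],[0,0,0]],[[0,0,-0.5],[0,0,0]],[[0,0,-1.5],[0,0,0]],[[0,0,-2.5],[0,0,0]],[[0,0,-2.5],[0,0,0]]]'
```

```text
clock: 4.05
eef_pos: [0.5137, -0.2382, 0.2371]
tcp_rot: [2.57, 1.801, 0.002]
contact_force: [-0.6, 0.5, -1.6]
opening: 0.0253
grip_force: 30.0
```

```bash
python3 -m jog '[[[0,-1,0],[0,0,0]],[[0,-2.5,0],[0,0,0]],[[0,-4,0],[0,0,0]],[[0,-5.5,0],[0,0,0]],[[0,-7,0],[0,0,0]],[[0,-7.5,0],[0,0,0]],[[0,-7.5,0],[0,0,0]]]';python3 -m jog '[[[0,0,-1],[0,0,0]],[[0,0,-3.5],[0,0,0]],[[0,0,-7],[0,0,0]],[[0,0,-10.5],[0,0,0]],[[0,0,-14],[0,0,0]],[[0,0,-17],[0,0,0]],[[0,0,-19],[0,0,0]],[[0,0,-19],[0,0,0]]]'; python3 -c "
from h import *
print(to([*JAR,.425],107.1))"
```

```text
clock: 4.75
eef_pos: [0.4425, -0.2123, 0.2354]
tcp_rot: [2.572, 1.803, 0.0]
contact_force: [-0.6, 0.0, -1.7]
opening: 0.0251
grip_force: 30.0
clock: 5.55
eef_pos: [0.4433, -0.2127, 0.4278]
tcp_rot: [2.568, 1.801, 0.002]
contact_force: [0.2, 0.1, -1.5]
opening: 0.0256
grip_force: 30.0
([45.68, -9.9, 0.16], [0.2, 0.2, -37.0])
```

```bash
python3 -m jog '[[[1,0,0],[0,0,-1]],[[4,-1,0],[0,0,-5]],[[8,-2,0],[0,0,-9]],[[12,-2.8,0],[0,0,-13]],[[16,-3.6,0],[0,0,-17]],[[20,-4.5,0],[0,0,-21]],[[24,-5.4,0],[0,0,-25]],[[28,-6.2,0],[0,0,-29]]]'; python3 -c "
from h import *
print(to([*JAR,.425],107.1))"
```

```text
clock: 6.35
eef_pos: [0.4794, 0.0745, 0.4239]
tcp_rot: [-2.033, -2.393, 0.002]
contact_force: [-0.0, -0.1, -0.7]
opening: 0.0253
grip_force: 30.0
([16.94, 5.46, -0.11], [-0.1, -0.0, -7.8])
```

```bash
python3 -m jog '[[[4,1.4,0],[0,0,-2]],[[8,2.7,0],[0,0,-4]],[[12,4,0],[0,0,-6]],[[15,5,0],[0,0,-7.5]],[[16,5.3,0],[0,0,-7.8]],[[16,5.3,0],[0,0,-7.8]],[[16,5.3,0],[0,0,-7.8]],[[16,5.3,0],[0,0,-7.8]]]'; python3 - <<'E'
from h import *
print(to([*JAR,.425],107.1), robot.read_state()["ft_torque"])
for n in ("scene","top","wrist"):
    p,d=cams.grab_frame(n); cv2.imwrite(f"pics/{n}2.png",p); np.save(f"{n}2.npy",d)
    for q in ("jar","jar_rim","brush","brush_head"):
        for r in spotter.silhouettes(q,n)[:2]: print(n,q,round(r["p"],2),r["rect"])
a=cv2.imread("pics/scene2.png")[100:250,310:440]; b=cv2.imread("pics/wrist2.png")
cv2.imwrite("pics/v2.png",np.hstack([cv2.resize(a,(347,400),interpolation=cv2.INTER_CUBIC),b[:,120:520]]))
E
```

```text
clock: 7.15
eef_pos: [0.507, 0.2373, 0.4252]
tcp_rot: [1.874, 2.521, -0.0]
contact_force: [-0.2, -0.8, -1.9]
opening: 0.0255
grip_force: 30.0
([1.29, 0.29, 0.02], [-0.0, 0.0, -0.3]) [-0.04542891 -0.11981591 -0.03837106]
scene jar 0.73 [359.1, 153.5, 384.7, 185.2]
scene jar_rim 0.85 [363.4, 150.9, 383.6, 183.5]
scene jar_rim 0.71 [273.1, 210.6, 290.5, 275.9]
scene brush 0.85 [365.1, 47.5, 388.6, 136.7]
scene brush 0.84 [261.0, 306.7, 285.1, 368.6]
scene brush_head 0.79 [367.0, 105.3, 380.3, 133.1]
scene brush_head 0.71 [206.7, 222.3, 215.5, 256.7]
top jar 0.88 [179.5, 201.1, 219.8, 241.4]
top jar_rim 0.68 [216.5, 191.1, 255.7, 229.3]
top jar_rim 0.58 [175.9, 202.2, 219.5, 240.0]
top brush 0.96 [430.6, 113.5, 468.8, 154.8]
top brush 0.93 [164.3, 190.8, 196.3, 220.3]
top brush_head 0.86 [170.9, 200.5, 194.2, 226.2]
top brush_head 0.68 [407.9, 274.7, 414.2, 293.8]
wrist jar 0.83 [297.4, 125.5, 349.0, 169.8]
wrist jar_rim 0.64 [298.4, 122.4, 347.1, 172.1]
wrist brush 0.86 [293.6, 162.3, 347.0, 290.7]
wrist brush 0.56 [301.9, 162.5, 336.4, 199.5]
wrist brush_head 0.89 [300.0, 158.4, 337.7, 199.3]
```

View pics/v2.png

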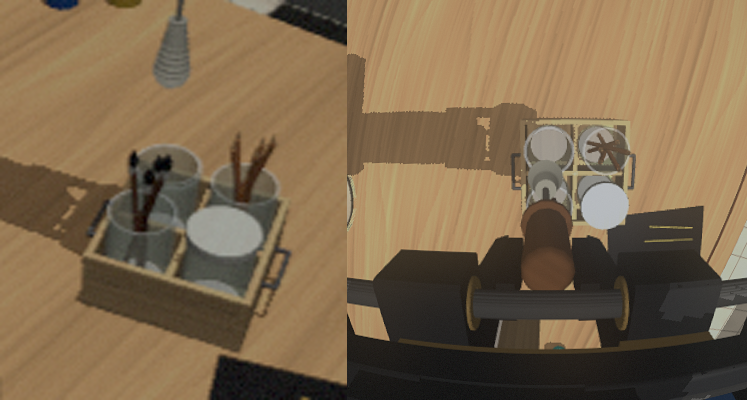

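The scene crop (left) shows the brush hanging straight from the gripper at crop (172,50), with all four jars in place. The wrist view (right) shows the head in line at crop (547,185) and the empty jar ahead at (548,148). Next I'll overlay the expected rim and bristle axis to check the fit.

```bash
cat > ov.py <<'E'
from h import *
st=robot.read_state(); e=st["eef_pos"]; print(e)
def proj(n,P):
    m=cams.camera_model(n); c=np.c_[P,np.ones(len(P))]@np.array(m["extrinsics"]).T; K=np.array(m["K"])
    return np.c_[K[0,0]*c[:,0]/-c[:,2]+K[0,2], K[1,1]*-c[:,1]/-c[:,2]+K[1,2]]
a=np.linspace(0,2*np.pi,60); circ=lambda c,r,z:np.c_[c[0]+r*np.cos(a),c[1]+r*np.sin(a),np.full(60,z)]
out=[]
for n,(u0,v0,u1,v1) in {"scene":(340,90,410,200),"top":(150,150,260,250)}.items():
    p=cv2.imread(f"pics/{n}2.png"); f=6 if n=="scene" else 5
    q=cv2.resize(p[v0:v1,u0:u1],None,fx=f,fy=f,interpolation=cv2.INTER_CUBIC)
    for C,col in ((circ(JAR,.038,.118),(0,0,255)),(circ(e[:2],.020,e[2]+.008-.038-.145),(255,0,0)),(circ(CO+.044*cx+.044*cy,.038,.118),(0,255,255))):
        uv=((proj(n,C)-[u0,v0]+.5)*f).astype(np.int32); cv2.polylines(q,[uv],True,col,1)
    out.append(cv2.resize(q,None,fx=560/q.shape[0]*.8,fy=560/q.shape[0]*.8))
cv2.imwrite("pics/ov.png",np.hstack(out)); print(np.hstack(out).shape)
E
python3 ov.py
```

```text
[0.50699454 0.23842901 0.42509687]
(448, 778, 3)
```

View pics/ov.png

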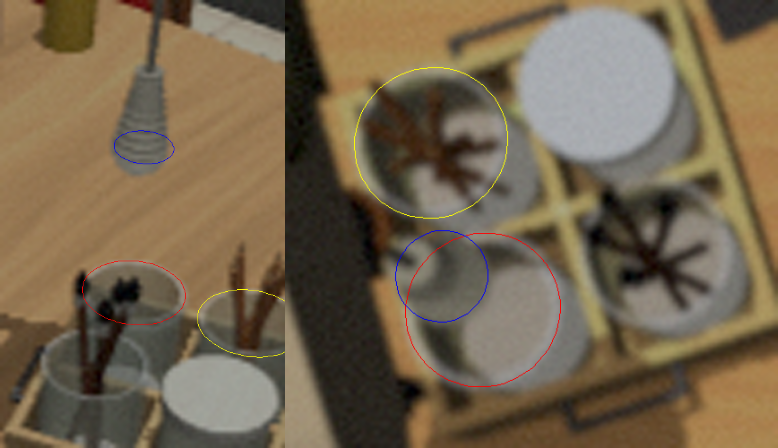

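Rims and bristle axis agree with the picture to about 1–2 mm. Now I'll enter the jar along its axis.

```bash
python3 -c "
from h import *
print(to([*JAR,.425],107.1))"; python3 -m jog '[[[0.7,0.2,0],[0,0,-0.3]],[[1.2,0.3,0],[0,0,-0.3]],[[1.2,0.3,0],[0,0,-0.3]],[[1.2,0.3,2],[0,0,-0.3]],[[1.2,0.3,5],[0,0,-0.3]],[[1.2,0.3,8],[0,0,-0.3]],[[1.2,0.3,9.5],[0,0,-0.3]],[[1.2,0.3,9.5],[0,0,-0.3]]]'; python3 -c "
from h import *
print(to([*JAR,.212],107.1),robot.read_state()['ft_torque'])"
```

```text
([1.19, 0.26, 0.01], [-0.0, -0.0, -0.2])
clock: 8.7
eef_pos: [0.5058, 0.2507, 0.3281]
tcp_rot: [-1.864, -2.526, 0.005]
contact_force: [0.5, 0.8, -2.3]
opening: 0.0253
grip_force: 30.0
([-0.02, 0.07, 11.61], [-0.2, -0.0, 0.1]) [-0.03729294 -0.12366713 -0.01350294]
```

```bash
python3 -m jog '[[[0,0,1.5],[0,0,0]],[[0,0,3.5],[0,0,0]],[[0,0,5.5],[0,0,0]],[[0,0,7.5],[0,0,0]],[[0,0,9.5],[0,0,0]],[[0,0,11],[0,0,0]],[[0,0,11.6],[0,0,0]],[[0,0,11.6],[0,0,0]]]'; python3 -c "
from h import *
print(to([*JAR,.212],107.1),robot.read_state()['ft_torque'])"
```

```text
clock: 9.5
eef_pos: [0.5066, 0.2508, 0.2145]
tcp_rot: [1.865, 2.528, 0.0]
contact_force: [-0.6, -1.0, -1.9]
opening: 0.0253
grip_force: 30.0
([-0.01, -0.07, 0.25], [0.0, 0.0, 0.1]) [-0.04598399 -0.11565192  0.0002411 ]
```

```bash
python3 -m jog '[[[0,0.5,0],[0,0,0]],[[0,1,0],[0,0,0]],[[0,1.4,0],[0,0,0]],[[0,1.7,0],[0,0,0]],[[0,2.0,0],[0,0,0]],[[0,2.1,0],[0,0,0]],[[0,2.1,0],[0,0,0]],[[0,2.1,0],[0,0,0]]]'; python3 -c "
from h import *
print(to([*(JAR+.021*cx),.212],107.1),robot.read_state()['ft_torque'])"
```

```text
clock: 10.3
eef_pos: [0.5263, 0.2569, 0.2141]
tcp_rot: [-1.865, -2.528, 0.0]
contact_force: [-0.1, -0.2, -1.1]
opening: 0.0252
grip_force: 30.0
([-0.02, -0.03, 0.21], [-0.0, -0.0, 0.1]) [-0.03257332  0.03061104 -0.05243467]
```

Contact is light, about 0.4 N going by the moment change. First stroke: down 2 mm to the floor, then up.

```bash
python3 -m jog '[[[0,0,0.2],[0,0,0]],[[0,0,0.2],[0,0,0]],[[0,0,-1],[0,0,0]],[[0,0,-2.2],[0,0,0]],[[0,0,-3.4],[0,0,0]],[[0,0,-4.6],[0,0,0]],[[0,0,-5.8],[0,0,0]],[[0,0,-6.9],[0,0,0]]]'; python3 -m jog '[[[0,0,-0.7],[0,0,0]],[[0,0,-0.8],[0,0,0]],[[0,0,-0.8],[0,0,0]]]';python3 -c "
from h import *
print(to([*(JAR+.021*cx),.291],107.1),robot.read_state()['ft_torque'])"
```

```text
clock: 11.1
eef_pos: [0.5265, 0.257, 0.2844]
tcp_rot: [1.865, 2.528, 0.001]
contact_force: [-1.0, -0.7, -2.4]
opening: 0.0251
grip_force: 30.0
clock: 11.4
eef_pos: [0.5264, 0.257, 0.291]
tcp_rot: [-1.865, -2.528, 0.0]
contact_force: [-1.7, -0.0, -1.3]
opening: 0.0253
grip_force: 30.0
([-0.01, -0.04, 0.0], [-0.0, -0.0, 0.1]) [-0.05977287  0.02329369 -0.0547561 ]
```

Still pressed at the top. I'll return off the wall, press again, and make the second stroke.

```bash
python3 -m jog '[[[0,-1,0.3],[0,0,0]],[[0,-2.1,0.8],[0,0,0]],[[0,-2.1,2.5],[0,0,0]],[[0,-2.1,4.2],[0,0,0]],[[0,-2.1,6],[0,0,0]],[[0,-2.1,7.3],[0,0,0]],[[0,-2.1,7.9],[0,0,0]],[[0,-1.2,7.9],[0,0,0]]]'; python3 -m jog '[[[0,0.5,0],[0,0,0]],[[0,0.9,0],[0,0,0]],[[0,1.2,0],[0,0,0]],[[0,1.2,0],[0,0,0]],[[0,1.2,0],[0,0,0]]]';python3 -c "
from h import *
print(to([*(JAR+.021*cx),.212],107.1),robot.read_state()['ft_torque'])"
```

```text
clock: 12.2
eef_pos: [0.5146, 0.2534, 0.2116]
tcp_rot: [-1.864, -2.527, 0.002]
contact_force: [-0.1, 0.0, -0.3]
opening: 0.0253
grip_force: 30.0
clock: 12.7
eef_pos: [0.5264, 0.257, 0.2122]
tcp_rot: [-1.865, -2.528, 0.0]
contact_force: [-0.6, 0.1, -1.9]
opening: 0.0252
grip_force: 30.0
([-0.01, -0.04, 0.02], [-0.0, -0.0, 0.1]) [-0.01535703  0.02768711 -0.03290595]
```

```bash
python3 -m jog '[[[0,0,0],[0,0,0]],[[0,0,-1.2],[0,0,0]],[[0,0,-2.4],[0,0,0]],[[0,0,-3.6],[0,0,0]],[[0,0,-4.8],[0,0,0]],[[0,0,-6],[0,0,0]],[[0,0,-7.1],[0,0,0]],[[0,0,-7.8],[0,0,0]]]'; python3 -m jog '[[[0,0,-0.1],[0,0,0]],[[0,0,-0.1],[0,0,0]]]';python3 -c "
from h import *
print(to([*(JAR+.021*cx),.291],107.1),robot.read_state()['ft_torque'])"
```

```text
clock: 13.5
eef_pos: [0.5266, 0.257, 0.2914]
tcp_rot: [1.865, 2.527, 0.001]
contact_force: [-0.6, 0.6, -1.6]
opening: 0.0254
grip_force: 30.0
clock: 13.7
eef_pos: [0.5264, 0.2569, 0.291]
tcp_rot: [-1.865, -2.528, 0.0]
contact_force: [-1.0, 0.6, -1.4]
opening: 0.025
grip_force: 30.0
([-0.01, -0.04, 0.0], [-0.0, 0.0, 0.1]) [-0.07106973  0.03918803  0.01575475]
```

Far side done. Now the near side.

```bash
python3 -m jog '[[[0,-1,0.3],[0,0,0]],[[0,-2.1,0.8],[0,0,0]],[[0,-2.1,2.5],[0,0,0]],[[0,-2.1,4.2],[0,0,0]],[[0,-2.1,6],[0,0,0]],[[0,-2.1,7.3],[0,0,0]],[[0,-2.1,7.9],[0,0,0]],[[0,-3,7.9],[0,0,0]]]'; python3 -m jog '[[[0,-0.5,0],[0,0,0]],[[0,-0.9,0],[0,0,0]],[[0,-1.2,0],[0,0,0]],[[0,-1.2,0],[0,0,0]],[[0,-1.2,0],[0,0,0]]]';python3 -c "
from h import *
print(to([*(JAR-.021*cx),.212],107.1),robot.read_state()['ft_torque'])"
```

```text
clock: 14.5
eef_pos: [0.4977, 0.248, 0.2111]
tcp_rot: [-1.865, -2.527, 0.002]
contact_force: [0.1, -0.5, -0.6]
opening: 0.0253
grip_force: 30.0
clock: 15.0
eef_pos: [0.4865, 0.2446, 0.2125]
tcp_rot: [1.865, 2.527, 0.001]
contact_force: [0.1, 0.7, -0.8]
opening: 0.0253
grip_force: 29.9
([-0.01, -0.06, 0.05], [0.1, 0.0, 0.1]) [ 0.09303128 -0.32609121 -0.04623304]
```

```bash
python3 -m jog '[[[0,0,0],[0,0,0]],[[0,0,-1.2],[0,0,0]],[[0,0,-2.4],[0,0,0]],[[0,0,-3.6],[0,0,0]],[[0,0,-4.8],[0,0,0]],[[0,0,-6],[0,0,0]],[[0,0,-7.1],[0,0,0]],[[0,0,-7.9],[0,0,0]]]'; python3 -m jog '[[[0,0,0],[0,0,0]],[[0,0,0],[0,0,0]]]';python3 -c "
from h import *
print(to([*(JAR-.021*cx),.291],107.1),robot.read_state()['ft_torque'])"; python3 -m jog '[[[0,1,0.3],[0,0,0]],[[0,2.0,0.8],[0,0,0]],[[0,2.0,2.5],[0,0,0]],[[0,2.0,4.2],[0,0,0]],[[0,2.0,6],[0,0,0]],[[0,2.0,7.3],[0,0,0]],[[0,2.0,7.9],[0,0,0]],[[0,1.2,7.9],[0,0,0]]]'; python3 -m jog '[[[0,-0.5,0],[0,0,0]],[[0,-0.9,0],[0,0,0]],[[0,-1.2,0],[0,0,0]],[[0,-1.2,0],[0,0,0]],[[0,-1.2,0],[0,0,0]]]';python3 -c "
from h import *
print(to([*(JAR-.021*cx),.212],107.1),robot.read_state()['ft_torque'])"
```

```text
clock: 15.8
eef_pos: [0.4864, 0.2446, 0.2923]
tcp_rot: [1.865, 2.528, 0.001]
contact_force: [0.9, 0.3, -1.8]
opening: 0.0249
grip_force: 29.9
clock: 16.0
eef_pos: [0.4863, 0.2445, 0.2909]
tcp_rot: [-1.865, -2.528, 0.0]
contact_force: [0.3, 0.3, -1.4]
opening: 0.025
grip_force: 29.9
([-0.01, -0.04, -0.01], [-0.0, -0.0, 0.1]) [ 0.0136958  -0.34980272  0.0217357 ]
clock: 16.8
eef_pos: [0.4979, 0.248, 0.2108]
tcp_rot: [-1.865, -2.527, 0.003]
contact_force: [-0.8, 0.4, -1.4]
opening: 0.0254
grip_force: 30.0
clock: 17.3
eef_pos: [0.4865, 0.2446, 0.2125]
tcp_rot: [1.865, 2.528, 0.001]
contact_force: [0.7, 0.8, -0.5]
opening: 0.025
grip_force: 29.9
([-0.01, -0.06, 0.05], [0.1, 0.0, 0.1]) [ 0.10334168 -0.26171429  0.03436549]
```

```bash
python3 -m jog '[[[0,0,0],[0,0,0]],[[0,0,-1.2],[0,0,0]],[[0,0,-2.4],[0,0,0]],[[0,0,-3.6],[0,0,0]],[[0,0,-4.8],[0,0,0]],[[0,0,-6],[0,0,0]],[[0,0,-7.1],[0,0,0]],[[0,0,-7.9],[0,0,0]]]'; python3 -m jog '[[[0,0,0],[0,0,0]],[[0,0,0],[0,0,0]]]';python3 -c "
from h import *
print(to([*JAR,.291],107.1),robot.read_state()['ft_torque'])"
```

```text
clock: 18.1
eef_pos: [0.4864, 0.2446, 0.2923]
tcp_rot: [1.865, 2.528, 0.001]
contact_force: [0.8, 0.4, -1.1]
opening: 0.025
grip_force: 29.9
clock: 18.3
eef_pos: [0.4863, 0.2446, 0.291]
tcp_rot: [-1.865, -2.528, 0.0]
contact_force: [0.8, 0.4, -1.4]
opening: 0.0253
grip_force: 29.9
([-0.01, 2.06, -0.0], [-0.0, -0.0, 0.1]) [ 0.05099033 -0.34184114 -0.04272269]
```

Scrubbing is done. Now I'll lift out along the jar axis and carry the brush back.

```bash
python3 -m jog '[[[0,1,0],[0,0,0]],[[0,2,0],[0,0,0]],[[0,2,-1.5],[0,0,0]],[[0,2,-4],[0,0,0]],[[0,2,-7],[0,0,0]],[[0,2,-10],[0,0,0]],[[0,2,-12.5],[0,0,0]],[[0,2,-13.5],[0,0,0]]]'; python3 -c "
from h import *
print(to([*(RO-.08*rx),.425],70.1))"
```

```text
clock: 19.1
eef_pos: [0.5054, 0.2505, 0.4279]
tcp_rot: [1.865, 2.527, 0.002]
contact_force: [-0.3, 0.0, -1.3]
opening: 0.0252
grip_force: 30.0
([-42.12, -20.06, 0.26], [0.1, -0.0, 37.1])
```

```bash
python3 -m jog '[[[-2,-1,0],[0,0,2]],[[-6,-2.9,0],[0,0,6]],[[-10,-4.8,0],[0,0,10]],[[-14,-6.7,0],[0,0,14]],[[-18,-8.6,0],[0,0,18]],[[-22,-10.5,0],[0,0,22]],[[-26,-12.4,0],[0,0,26]],[[-29,-13.8,0],[0,0,29]]]'; python3 -c "
from h import *
print(to([*(RO-.08*rx),.425],70.1))"
```

```text
clock: 19.9
eef_pos: [0.4583, -0.0694, 0.4255]
tcp_rot: [-2.442, -1.975, 0.002]
contact_force: [0.8, 0.1, -1.1]
opening: 0.0253
grip_force: 30.0
([-14.28, 0.99, 0.04], [-0.1, 0.0, 7.8])
```

```bash
python3 -m jog '[[[-3,0.2,0],[0,0,2]],[[-6.5,0.4,0],[0,0,4]],[[-10,0.7,0],[0,0,6]],[[-13,0.9,0],[0,0,7.8]],[[-14,1,0],[0,0,7.8]],[[-14,1,0],[0,0,7.8]],[[-14,1,0],[0,0,7.8]]]'; python3 - <<'E'
from h import *
print(to([*(RO-.08*rx),.235],70.1), robot.read_state()["ft_torque"])
exec(open("ov.py").read().split("out=[]")[0].split("\n",1)[1])
for n in ("scene","top"):
    p,d=cams.grab_frame(n); cv2.imwrite(f"pics/{n}3.png",p)
    e=robot.read_state()["eef_pos"]
    W=world(n,d); x,y,z=W[...,0],W[...,1],W[...,2]
    for r in spotter.silhouettes("brush_head",n):
        k=r["pixels"]; 
        q=np.median(W[k],0)
        if np.hypot(*(q[:2]-e[:2]))<.05:
            uv=np.argwhere(k)[:,::-1]; print(n,r["p"],r["rect"],"maskc",uv.mean(0))
    A=np.c_[np.tile(e[:2],(3,1)),e[2]-.030-np.array([.088,.145,.165])]; print(n,"axis proj",proj(n,A).round(1))
E
```

```text
clock: 20.6
eef_pos: [0.4403, -0.2055, 0.426]
tcp_rot: [-2.566, -1.811, -0.0]
contact_force: [-0.1, -0.3, -2.3]
opening: 0.025
grip_force: 30.0
([-0.62, -0.01, 19.1], [-0.0, -0.0, 0.3]) [ 0.02372985 -0.00088344  0.00638705]
[ 0.44031297 -0.20547572  0.42604331]
scene 0.63 [221.6, 151.3, 243.4, 210.4] maskc [229.27722772 188.14257426]
scene 0.36 [203.9, 119.3, 241.8, 207.2] maskc [224.56590085 169.22853688]
scene axis proj [[227.9 180.3]
 [232.5 199.9]
 [234.  206.3]]
top axis proj [[419.4 237. ]
 [413.3 238.9]
 [411.3 239.5]]
```

```bash
python3 -m jog '[[[-0.6,0,0],[0,0,0.3]],[[-0.6,0,3],[0,0,0.3]],[[-0.6,0,7],[0,0,0.3]],[[-0.6,0,11],[0,0,0.3]],[[-0.6,0,15],[0,0,0.3]],[[-0.6,0,18],[0,0,0.3]],[[-0.6,0,19],[0,0,0.3]],[[-0.6,0,19],[0,0,0.3]]]'; python3 -m jog '[[[0,0,0],[0,0,0]],[[0,0,0],[0,0,0]],[[0,0,0],[0,0,0]]]'; python3 - <<'E'
from h import *
print(to([.5131,-.2378,.235],70.1))
p,d=cams.grab_frame("wrist"); a=p[60:290,190:450]
t,_=cams.grab_frame("top"); b=t[150:270,340:480]
cv2.imwrite("pics/r1.png",np.hstack([cv2.resize(a,(441,390),interpolation=cv2.INTER_CUBIC),cv2.resize(b,(355,390)[:2],interpolation=cv2.INTER_CUBIC)]))
E
```

```text
clock: 21.6
eef_pos: [0.438, -0.212, 0.2358]
tcp_rot: [-2.571, -1.802, 0.001]
contact_force: [-0.6, 0.3, -0.1]
opening: 0.0254
grip_force: 30.0
clock: 21.9
eef_pos: [0.4385, -0.2123, 0.2372]
tcp_rot: [2.571, 1.802, 0.001]
contact_force: [0.0, -0.6, -0.7]
opening: 0.025
grip_force: 30.0
([0.15, 7.88, 0.24], [0.1, 0.0, -0.0])
```

View pics/r1.png

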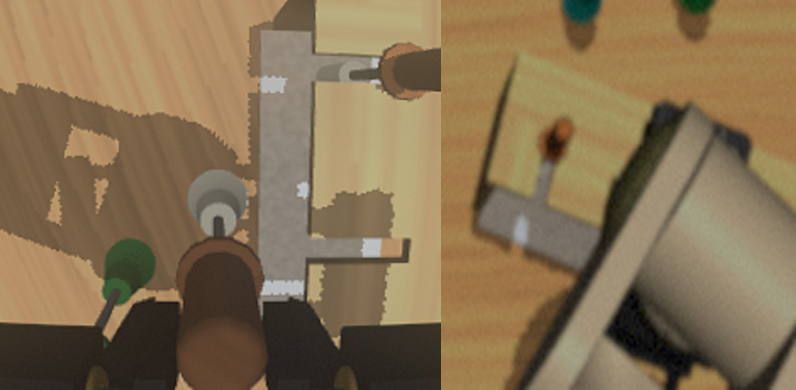

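The wrist crop shows the brush outside the front edge, with its bristles at (218,195). The middle slot mouth is at (310,248), level with the collar at (220,265). The slim brush hangs undisturbed at (410,70), and the top view shows it standing too. I'll slide in.

```bash
python3 -m jog '[[[0.15,1,0],[0,0,0]],[[0.15,2,0],[0,0,0]],[[0.15,3,0],[0,0,0]],[[0.15,4,0],[0,0,0]],[[0.15,5,0],[0,0,0]],[[0.15,6,0],[0,0,0]],[[0.15,7,0],[0,0,0]],[[0.15,7.9,0],[0,0,0]]]'; python3 -m jog '[[[0,0,0],[0,0,0]],[[0,0,0],[0,0,0]]]'; python3 -c "
from h import *
print(to([.5131,-.2378,.2105],70.1),robot.read_state()['ft_torque'])"
```

```text
clock: 22.8
eef_pos: [0.5138, -0.2379, 0.2358]
tcp_rot: [-2.572, -1.803, 0.0]
contact_force: [-0.4, 0.6, -1.6]
opening: 0.025
grip_force: 30.0
clock: 23.0
eef_pos: [0.513, -0.2375, 0.2359]
tcp_rot: [-2.572, -1.803, 0.0]
contact_force: [0.2, -0.6, -1.4]
opening: 0.0252
grip_force: 30.0
([-0.02, 0.02, 2.54], [-0.0, -0.0, -0.0]) [ 0.01454785 -0.08762742  0.07283499]
```

```bash
python3 -m jog '[[[0,0,0.6],[0,0,0]],[[0,0,1.2],[0,0,0]],[[0,0,1.7],[0,0,0]],[[0,0,2.1],[0,0,0]],[[0,0,2.4],[0,0,0]],[[0,0,2.5],[0,0,0]],[[0,0,2.5],[0,0,0]],[[0,0,2.5],[0,0,0]]]'; python3 -c "
from h import *
print(robot.read_state()['ft_torque'],robot.read_state()['contact_force'])"
```

```text
clock: 23.8
eef_pos: [0.513, -0.2376, 0.2113]
tcp_rot: [2.572, 1.803, 0.0]
contact_force: [0.9, 0.2, -1.5]
opening: 0.025
grip_force: 30.0
[-0.04330039 -0.04278281  0.03809254] [ 0.87093263  0.228009   -1.48799405]
```

```bash
python3 -m jog '[[[0,0,0.1],[0,0,0]],[[0,0,0.15],[0,0,0]],[[0,0,0.15],[0,0,0]],[[0,0,0.15],[0,0,0]]]'; python3 -c "
from h import *
print(robot.read_state()['ft_torque'],robot.read_state()['contact_force'])"
```

```text
clock: 24.2
eef_pos: [0.513, -0.2377, 0.21]
tcp_rot: [2.572, 1.803, 0.0]
contact_force: [-1.6, 0.3, 2.9]
opening: 0.025
grip_force: 30.0
[0.05475689 0.1574467  0.00597793] [-1.63532364  0.25247198  2.93597043]
```

The collar is resting on the shelf (Fz went from −1.4 to +2.9 N). I'll open the gripper and back off straight up.

```bash
python3 -m jog '[[[0,0,0],[0,0,0]],[[0,0,0],[0,0,0]],[[0,0,0],[0,0,0]],[[0,0,0],[0,0,0]],[[0,0,0],[0,0,0]],[[0,0,0],[0,0,0]],[[0,0,0],[0,0,0]],[[0,0,0],[0,0,0]]]' -1; python3 -m jog '[[[0,0,-1],[0,0,0]],[[0,0,-3],[0,0,0]],[[0,0,-6],[0,0,0]],[[0,0,-9.5],[0,0,0]],[[0,0,-13],[0,0,0]],[[0,0,-16.5],[0,0,0]],[[0,0,-19],[0,0,0]],[[0,0,-20],[0,0,0]]]'; python3 -m jog '[[[-2,-2,0],[0,0,0]],[[-6,-5,0],[0,0,0]],[[-10,-8,0],[0,0,0]],[[-14,-11,0],[0,0,0]],[[-18,-13,0],[0,0,0]],[[-22,-15,0],[0,0,0]],[[-22,-15,0],[0,0,0]],[[-22,-15,0],[0,0,0]]]'; python3 - <<'E'
from h import *
s,d=cams.grab_frame("scene"); t,dt=cams.grab_frame("top")
for n,dd in (("scene",d),("top",dt)):
    W=world(n,dd); x,y,z=W[...,0],W[...,1],W[...,2]
    for nm,cx_,cy_ in (("thick",.515,-.238),("slim",.54,-.163)):
        Q=W[(z>.19)&(z<.3)&(np.hypot(x-cx_,y-cy_)<.035)]; print(n,nm,len(Q),Q.mean(0).round(4) if len(Q) else "")
a=cv2.resize(s[130:390,170:440],(405,390),interpolation=cv2.INTER_CUBIC); b=cv2.resize(t[100:300,150:500],(390*350//200*390//680,390),interpolation=cv2.INTER_CUBIC) if 0 else cv2.resize(t[110:270,150:490],(390,184),interpolation=cv2.INTER_CUBIC)
o=np.zeros((390,795,3),np.uint8); o[:,:405]=a; o[:184,405:]=b; cv2.imwrite("pics/f1.png",o)
E
```

```text
clock: 25.0
eef_pos: [0.5129, -0.2376, 0.2096]
tcp_rot: [2.573, 1.803, 0.0]
contact_force: [0.4, -0.2, -0.4]
opening: 0.0865
grip_force: 0.0
clock: 25.8
eef_pos: [0.5129, -0.2376, 0.4132]
tcp_rot: [2.569, 1.801, 0.002]
contact_force: [0.0, -0.4, -0.1]
opening: 0.088
grip_force: 0.0
clock: 26.6
eef_pos: [0.2965, -0.3934, 0.4102]
tcp_rot: [2.574, 1.801, 0.0]
contact_force: [1.1, 0.3, -0.2]
opening: 0.0881
grip_force: 0.0
scene thick 309 [ 0.5189 -0.2417  0.2285]
scene slim 156 [ 0.5434 -0.166   0.2254]
top thick 208 [ 0.5102 -0.2337  0.236 ]
top slim 89 [ 0.5371 -0.1602  0.2326]
```

View pics/f1.png

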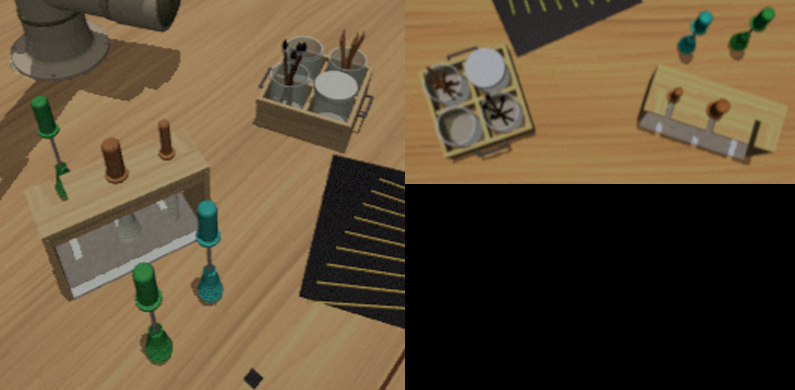

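The thick brush hangs upright in the middle slot at (115,160), within 1 mm of where it started. The slim brush at (166,140), the four jars and the look-alikes are undisturbed, and the arm is clear, so I'm handing in.

```bash
python3 -c "
from station import robot
print(robot.sign_off())"
```

```text
the job is handed in; nothing more can be done
None
```

The empty jar got two light strokes on its far wall, then two on its near wall; the thick brush hangs upright in the rack's middle slot again, nothing else visibly moved, and the job was handed in at about 27 s.

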